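# Test two brass sleeves on a stepped gauge pin and sort them

### The arm

A 7-joint arm with a two-finger parallel gripper is mounted at the origin on the work surface. World frame = base frame: x ahead of the robot, y to its left, z up, the work surface at z = 0. Lengths are in m, angles in rad, forces in N, time in s.
With the tool pointing down it reaches from about 0.425 to 0.8 m from the base axis. Payload 8.3 kg.
Tool frame: the origin (TCP) lies at the very end of the fingers, on their centre line; the grasp point (between the pads) lies 19 mm behind it (bot.grasp_offset is the z of the grasp point in the tool frame, in m); z points along the fingers, y is the line along which they close (so a half turn about z gives the same grasp; the last joint's range is limited). The gripper opens to 85 mm and grips with 20 to 120 N. Pads are 22 mm wide; open, the fingers measure 114 mm over their backs; the gripper's body (76 mm by 85 mm) begins 54 mm behind the grasp point. The pads swing forward as they close: fully open they stand 13 mm farther back than shut.
Start: joints at [-1.208, 0.383, 0.016, 1.37, -0.006, 1.388, -0.046], TCP at [0.258, 0.569, 0.231] pointing down, gripper open.
Joint ranges: [-2.95, 2.95], [-0.25, 2.06], [-1.52, 1.56], [0.18, 2.33], [-1.44, 4.58], [0.02, 2.06], [-3.01, 3.01]. Speed limits (rad/s): [2.39, 2.39, 3.01, 3.01, 3.14, 3.14, 3.14].

### API

Orientations are given as a unit quaternion [w, x, y, z].
In Python, from rig import bot, cams, sign_off gives the robot as it stands.
- The arm moves only by the tool jog_arm, never from a script. Its argument "motion" is a list of rows, each a list of 7 numbers: the shift along the tool's x, y, z in m, then the turn, a rotation vector about the tool's x, y, z in rad, then the opening, from 0 (shut) to 1 (fully open). In form: [[dx, dy, dz, wx, wy, wz, claw], ...]. A call has exactly 10 rows; each row is the pose to reach, as a shift and turn from the pose commanded when the call began, along the tool's axes at that moment; what a row does not reach only later rows make up. A row lasts 1/12 s, in which the tool goes at most 41.7 mm and 7.16 degrees, less where a joint would pass 70% of its speed; a pose out of reach is approached as far as the arm can. A call with a gripper value outside its range is refused whole. The fingers move at their own pace and stop on an object; the grip force is fixed at half the most. Time passes only in rows, so rows that repeat a pose let the fingers close, or fill a call up. It gives the time, the measured TCP pose, the force, the opening and the grip force at its end, in the units of the state.
- bot.sense(): the state, without advancing time (a new reading comes with each control period).
- cams.camera(name): name is "scene" or "top"; returns (picture, depth): 480x640x3 uint8, red, green, blue; 480x640 float32, m along the optical axis (not along the pixel's ray), 0 where there is no reading.
- cams.camera_params(name): a dict with "intrinsics" (3x3 intrinsics, pixels), "dist_coeffs" ([k1, k2, p1, p2, k3] as OpenCV has them; the pictures are not rectified), "cam_to_world" (4x4, takes a point from camera to world coordinates). Camera axes: x right, y down, z forward; pixel columns grow to the right and rows downward; lengths in m; the calibration is good to about 2 mm. A picture is of the moment at which its call begins. camera_params takes no time and is no camera call.
- sign_off(): hands the job in; it is judged then, once.
The state is a dict: "t": time; "joints": joint angles; "qvel": joint speeds; "joint_efforts": joint torques, N m; "tcp_pos": TCP position; "ee_rot": TCP orientation; "ft_force": force on the tool from outside, world axes, zero at the start; "ft_torque": the same for the moment, N m; "gripper_width": finger opening in m; "gripper_force": force on a finger pad.
Only numpy, scipy, OpenCV 4.12 (cv2) and the standard library are available. Lean on these libraries where they do the work, as an engineer would, in place of code of your own. Each camera call takes 0.05 s, during which the arm holds its last target. There are 200 camera calls.

### The job

Two brass sleeves that look alike from outside stand on the watchmaker's bench. One at a time, slide each down over the stepped gauge pin, without forcing it, until it stops, then put it away before you test the other: stand the sleeve that goes all the way down to the gauge's base upright on top of the narrow raised bar, and put the one that stops short on the pin's shoulder into the open tin. Leave the other things on the bench where they are.

Things in the scene. Friction and masses are not known exactly. Their poses are not given: they have to be found in the camera images.
- sleeve_a: loose brass sleeve (plain tube open at both ends), 34 mm outside diameter, 40 mm tall, 150 to 230 g, standing on end on the bench; its bore is either 24 or 18 mm (the other sleeve has the other bore; either may be this one). Origin: centre of its lower end face; z along its axis
- sleeve_b: loose brass sleeve (plain tube open at both ends), 34 mm outside diameter, 40 mm tall, 150 to 230 g, standing on end on the bench; its bore is either 24 or 18 mm (the other sleeve has the other bore; either may be this one). Origin: centre of its lower end face; z along its axis
- gauge: fixed stepped steel gauge pin in the middle of a 70 x 70 mm steel base, top 20 mm high. Origin: base centre, at bench level. Pin: 21 mm diameter from 20 to 36 mm, bevel to 19 mm, flat shoulder at 37.5 mm, above it 15 mm diameter, coned to 9 mm at the tip at 56 mm. A sleeve goes down to the base (lower face 20 mm above origin) or stops on the shoulder (37.5 mm)
- bar: fixed aluminium support shaped like an upturned T: a foot 60 x 110 mm, 10 mm thick, and on it a narrow upright bar 30 mm wide (own x) and 110 mm long (own y), flat top 50 mm above the bench. Origin under its centre at bench level
- tin: fixed square open steel tin, 110 x 110 mm outside, 4 mm walls, 30 mm high, inner floor about 4 mm above the bench. Origin under its centre at bench level
- tweezers: steel tweezers lying flat, 130 mm long, 6 mm high; origin at the middle of the underside; a bystander, to be left alone
- watch: watch in a round black holder, 44 mm across, 25 mm high; origin under its centre; a bystander, to be left alone
- loupe: black eye loupe standing, 32 mm across, 28 mm high; origin under its centre; a bystander, to be left alone
- screwdriver: small screwdriver lying, 130 mm long; origin at its underside; a bystander, to be left alone
- brush: bench brush lying, 150 mm long; origin at its underside; a bystander, to be left alone
- cup: open aluminium cup, 50 mm across, 50 mm high; origin under its centre; a bystander, to be left alone
- jar: small closed amber jar, 40 mm across, 45 mm high; origin under its centre; a bystander, to be left alone
- casering: flat steel case ring, 50 mm across, 8 mm high; origin under its centre; a bystander, to be left alone
Not all that is in view belongs to the job. Leave any orange look-alike of the bar alone. Leave any purple look-alike of the sleeve_a alone.

How it is judged:
By the outcome, as a careful person would: the job done as asked, in the order asked, and still so for the second after the job is handed in, with the robot touching nothing.
It also fails if it takes over 59 s, if anything falls off the work surface, if the arm or the gripper's body presses on something with over 40 N, if the wrist force passes 120 N, or if a joint passes its speed limit or range.

## Working session

There is one attempt and no reset: what is moved stays moved. The work goes in short steps, Python scripts to look and compute and a tool call to move; the robot and the scene stay as the last step left them, time stands still between calls to the robot, and variables do not carry over. Pictures are saved under pics/ and viewed, at most 10 in all, crops included, and the job is handed in when it is done.

Besides the shell and the picture viewer there is one more tool, called after "Emit:" as name([rows], argument=value, ...), one row to a line, values as JSON. jog_arm: Moves the arm, as the interface text tells. Its arguments: {"type":"object","properties":{"motion":{"type":"array"}},"required":["motion"]}

```bash
ls; mkdir -p pics; python3 - <<'E'
from rig import bot,cams
import cv2,numpy as np
for n in("scene","top"):
    p,d=cams.camera(n); cv2.imwrite(f"pics/{n}0.png",p[:,:,::-1]); np.save(f"pics/{n}0.npy",d)
    c=cams.camera_params(n); print(n,np.round(c["intrinsics"],1).tolist(),c["dist_coeffs"],np.round(c["cam_to_world"],3).tolist())
s=bot.sense();print(s["t"],s["tcp_pos"],s["ee_rot"],s["ft_force"],s["gripper_width"],bot.grasp_offset)
E
```

```text
pics
scene [[559.1, 0.0, 321.5], [0.0, 559.1, 243.7], [0.0, 0.0, 1.0]] [0.05663774 0.         0.         0.         0.        ] [[-0.149, 0.787, -0.599, 1.207], [0.989, 0.119, -0.089, 0.122], [0.001, -0.605, -0.796, 0.946], [0.0, 0.0, 0.0, 1.0]]
top [[557.2, 0.0, 318.4], [0.0, 557.2, 248.6], [0.0, 0.0, 1.0]] [-0.07362153  0.          0.          0.          0.        ] [[-0.004, -0.995, 0.102, 0.411], [-1.0, 0.001, -0.022, 0.042], [0.022, -0.102, -0.995, 1.156], [0.0, 0.0, 0.0, 1.0]]
0.1 [0.25793881 0.56877719 0.23037449] [-1.72208958e-04  2.11276232e-01  9.77425976e-01 -8.86425516e-04] [-0.58084259  0.60669554  0.66197074] 0.08569250815224101 -0.0187
```

View pics/scene0.png

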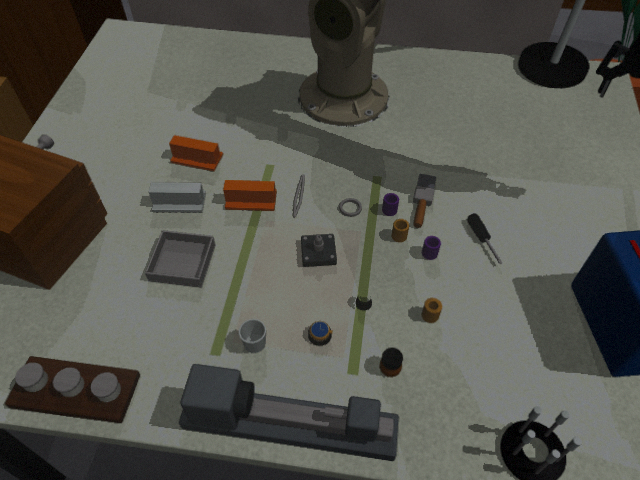

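View pics/top0.png

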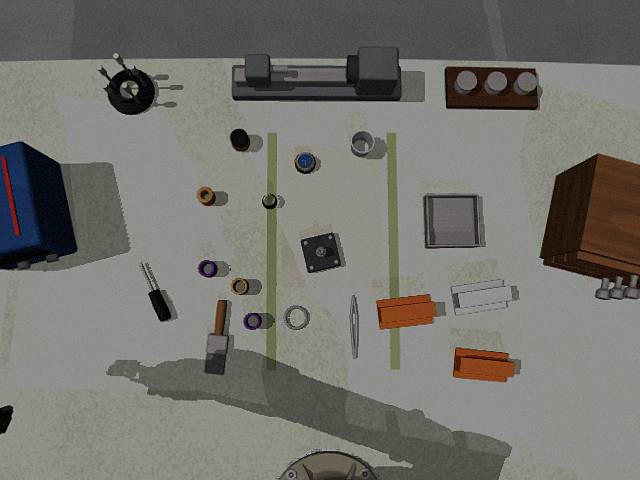

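The top view shows brass sleeves at (206,196) and (240,286), and purple look-alikes at (207,268) and (253,321). The gauge is at (321,252) and the tin at (453,221). The aluminium bar is at (481,297), and the orange bars at (406,312) and (485,364) are to be left alone. The jar at (240,140) and hammer handle at (221,318) are also brownish, but they don't fit the sleeve description. I choose the two brass rings and the grey bar.

```bash
cat > h.py <<'E'
import cv2,numpy as np
from rig import bot,cams
def rays(n,uv):
    c=cams.camera_params(n); T=np.array(c["cam_to_world"])
    u=cv2.undistortPoints(np.asarray(uv,float).reshape(-1,1,2),np.array(c["intrinsics"]),np.array(c["dist_coeffs"])).reshape(-1,2)
    return T[:3,3],np.c_[u,np.ones(len(u))]@T[:3,:3].T
def plane(n,uv,z):
    o,d=rays(n,uv); return (o+d*((z-o[2])/d[:,2])[:,None])[:,:2]
def cloud(n,depth):
    v,u=np.mgrid[:480,:640]; o,d=rays(n,np.c_[u.ravel(),v.ravel()])
    P=o+d*depth.reshape(-1,1); P[depth.ravel()==0]=np.nan
    return P.reshape(480,640,3)
E
cat > m.py <<'E'
from h import *
np.set_printoptions(precision=4,suppress=True)
boxes={"top":dict(s1=(190,180,224,212),s2=(225,273,256,302),gauge=(295,228,350,278),bar=(440,270,530,325),tin=(415,185,490,255)),
"scene":dict(s1=(418,292,448,326),s2=(386,214,414,246),gauge=(295,228,342,270),bar=(145,178,210,216),tin=(140,225,222,290))}
for n in("top","scene"):
    im=cv2.imread(f"pics/{n}0.png"); P=cloud(n,np.load(f"pics/{n}0.npy")); hsv=cv2.cvtColor(im,cv2.COLOR_BGR2HSV)
    for k,(a,b,c,d) in boxes[n].items():
        Q=P[b:d,a:c]; z=Q[:,:,2]; zt=dict(s1=.04,s2=.04,gauge=.02,bar=.05,tin=.03)[k]
        m=(abs(z-zt)<(.006 if k!="bar" else .008)).astype(np.uint8)
        if k[0]=="s": 
            h=hsv[b:d,a:c]; m=(m>0)&(h[...,1]>90)&(h[...,0]<25)
        v,u=np.nonzero(m); uv=np.c_[u+a,v+b]
        W=plane(n,uv,zt).astype(np.float32)
        r=cv2.minAreaRect(W); c0,R=cv2.minEnclosingCircle(W)
        print(n,k,len(W),"rect",np.array(r[0]),np.array(r[1]),round(r[2],1),"circ",np.array(c0),round(R,4),"z",np.median(z[m>0]))
        if k=="gauge":
            v,u=np.nonzero((z>.028)&(z<.065)); q=Q[v,u]; print("  pin",len(q),q[:,2].max(),np.mean(q[q[:,2]>.045],0),np.mean(q,0))
            vv,uu=np.nonzero((z>.048)); print("  tip px",np.mean(np.c_[uu+a,vv+b],0))
im=cv2.imread("pics/top0.png")
t=cv2.imread("pics/top0.png")[170:340,190:360]; s=cv2.imread("pics/top0.png")[170:340,400:530]
cv2.imwrite("pics/crop1.png",cv2.resize(np.hstack([t,s]),None,fx=2.6,fy=2.6,interpolation=cv2.INTER_CUBIC))
E
python3 m.py
```

```text
top s1 151 rect [0.6365 0.2489] [0.0308 0.031 ] 89.9 circ [0.6362 0.2487] 0.0169 z 0.03901720924810115
top s2 111 rect [0.4512 0.1771] [0.0327 0.0309] 45.2 circ [0.4512 0.177 ] 0.0168 z 0.03998107309252985
top gauge 1062 rect [0.5204 0.0131] [0.07   0.0698] 13.1 circ [0.5204 0.0129] 0.0473 z 0.019745967390595753
  pin 86 0.056343931327495156 [0.5205 0.013  0.0523] [0.5196 0.0134 0.0447]
  tip px [320.9535 250.3721]
top bar 820 rect [ 0.4276 -0.315 ] [0.0304 0.1111] 8.0 circ [ 0.4273 -0.3152] 0.0566 z 0.04928581913935315
top tin 462 rect [ 0.5866 -0.26  ] [0.111  0.1106] 0.6 circ [ 0.5868 -0.2604] 0.0768 z 0.02885638092273879
scene s1 182 rect [0.638  0.2478] [0.0328 0.0332] 45.5 circ [0.6384 0.248 ] 0.0181 z 0.03931794789928067
scene s2 113 rect [0.4533 0.1764] [0.0357 0.0312] 4.1 circ [0.453  0.1761] 0.0185 z 0.03913325129678347
scene gauge 824 rect [0.5232 0.0133] [0.075  0.0697] 13.1 circ [0.5229 0.0135] 0.0487 z 0.019762536106181727
  pin 112 0.056289959814410095 [0.5213 0.0125 0.0513] [0.5235 0.0134 0.0421]
  tip px [318.0256 237.8974]
scene bar 617 rect [ 0.4324 -0.3143] [0.0375 0.1123] 7.1 circ [ 0.43   -0.3143] 0.0582 z 0.049114042372255806
scene tin 541 rect [ 0.5881 -0.2589] [0.1146 0.1135] 0.8 circ [ 0.5869 -0.2597] 0.0781 z 0.02849479433271651
```

View pics/crop1.png

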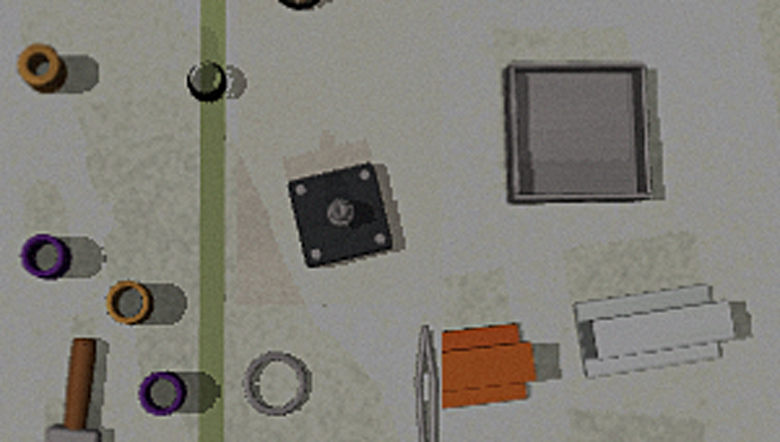

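The crop shows sleeve s2 at top pixel (240,286) with a thin wall and s1 at (206,196) with a thick wall. Both are brass, and the purple ones are clearly distinct. I start with s2.

Emit:
jog_arm([
  [-0.017,-0.014,0.005,0,0,-0.03,0.7],
  [-0.05,-0.041,0.015,0,0,-0.08,0.7],
  [-0.082,-0.067,0.025,0,0,-0.13,0.7],
  [-0.114,-0.093,0.035,0,0,-0.18,0.7],
  [-0.146,-0.119,0.045,0,0,-0.23,0.7],
  [-0.178,-0.145,0.055,0,0,-0.28,0.7],
  [-0.21,-0.171,0.065,0,0,-0.33,0.7],
  [-0.242,-0.197,0.075,0,0,-0.38,0.7],
  [-0.274,-0.224,0.085,0,0,-0.426,0.7],
  [-0.3,-0.247,0.09,0,0,-0.426,0.7],
])

```text
t: 0.93
tcp_pos: [0.4287, 0.2195, 0.1405]
ee_rot: [-0.0, -0.002, 1.0, -0.0]
ft_force: [1.1, 0.0, -0.9]
gripper_width: 0.0598
gripper_force: 0.0
```

```bash
cat > go.py <<'E'
import sys,numpy as np
from scipy.spatial.transform import Rotation as R
from rig import bot
s=bot.sense(); q=s["ee_rot"]; r=R.from_quat([q[1],q[2],q[3],q[0]]); np.set_printoptions(precision=4,suppress=True)
print("t",s["t"],"tcp",s["tcp_pos"],"F",s["ft_force"],"w",s["gripper_width"],s["gripper_force"],"j",np.array(s["joints"]))
tgt=R.from_matrix([[-1,0,0],[0,1,0],[0,0,-1]])
print("rot",(r.inv()*tgt).as_rotvec())
if len(sys.argv)>3: print("shift",r.inv().apply(np.array(list(map(float,sys.argv[1:4])))-s["tcp_pos"]))
E
python3 go.py 0.452 0.1767 0.10
```

```text
t 0.9333 tcp [0.4287 0.2195 0.1405] F [ 1.1125  0.0462 -0.8663] w 0.05979230519137221 0.0 j [-0.7122  0.1435  0.1892  1.8863 -0.03    1.1156  1.0626]
rot [-0.0005 -0.001   0.0035]
shift [-0.0232 -0.0429  0.0405]
```

Emit:
jog_arm([
  [-0.007,-0.013,0.01,0,0,0.003,0.7],
  [-0.015,-0.028,0.025,0,0,0.003,0.7],
  [-0.0228,-0.0427,0.04,0,0,0.003,0.7],
  [-0.0228,-0.0427,0.06,0,0,0.003,0.7],
  [-0.0228,-0.0427,0.075,0,0,0.003,0.7],
  [-0.0228,-0.0427,0.09,0,0,0.003,0.7],
  [-0.0228,-0.0427,0.105,0,0,0.003,0.7],
  [-0.0228,-0.0427,0.12,0,0,0.003,0.7],
  [-0.0228,-0.0427,0.1325,0,0,0.003,0.7],
  [-0.0228,-0.0427,0.1325,0,0,0.003,0.7],
])

```text
t: 1.77
tcp_pos: [0.4495, 0.1781, 0.0065]
ee_rot: [-0.002, 0.001, 1.0, -0.001]
ft_force: [-0.5, 0.1, -0.4]
gripper_width: 0.0597
gripper_force: 0.0
```

Emit:
jog_arm([
  [0,0,0,0,0,0,0.2],
  [0,0,0,0,0,0,0.2],
  [0,0,0,0,0,0,0.2],
  [0,0,0,0,0,0,0.2],
  [0,0,0,0,0,0,0.2],
  [0,0,0,0,0,0,0.2],
  [0,0,0,0,0,0,0.2],
  [0,0,0,0,0,0,0.2],
  [0,0,0,0,0,0,0.2],
  [0,0,0,0,0,0,0.2],
])

```text
t: 2.6
tcp_pos: [0.4522, 0.1793, 0.01]
ee_rot: [0.001, 0.001, 1.0, 0.0]
ft_force: [-0.7, 0.2, 6.0]
gripper_width: 0.0319
gripper_force: 60.1
```

```bash
python3 go.py 0.5205 0.0131 0.1
```

```text
t 2.6 tcp [0.4522 0.1793 0.01  ] F [-0.6991  0.2148  5.9963] w 0.03191709074557381 60.05754741803685 j [-0.6267  0.3305  0.2123  1.9993 -0.094   0.8193  1.2066]
rot [ 0.0009  0.0014 -0.0028]
shift [-0.0689 -0.1659 -0.0901]
```

Emit:
jog_arm([
  [0,0,-0.02,0,0,0,0.2],
  [0,0,-0.045,0,0,0,0.2],
  [0,-0.005,-0.075,0,0,0,0.2],
  [-0.01,-0.025,-0.085,0,0,0,0.2],
  [-0.023,-0.055,-0.085,0,0,0,0.2],
  [-0.036,-0.085,-0.085,0,0,0,0.2],
  [-0.05,-0.12,-0.085,0,0,0,0.2],
  [-0.061,-0.147,-0.085,0,0,0,0.2],
  [-0.068,-0.164,-0.085,0,0,0,0.2],
  [-0.068,-0.166,-0.085,0,0,0,0.2],
])

```text
t: 3.43
tcp_pos: [0.52, 0.0077, 0.0942]
ee_rot: [0.0, 0.005, 1.0, -0.001]
ft_force: [0.2, -0.2, -1.3]
gripper_width: 0.0317
gripper_force: 59.8
```

```bash
cat > look.py <<'E'
import sys; from h import *
tag=sys.argv[1]
for n in("top","scene"):
    p,d=cams.camera(n); cv2.imwrite(f"pics/{n}{tag}.png",p[:,:,::-1]); np.save(f"pics/{n}{tag}.npy",d)
E
python3 look.py 1; python3 go.py 0.5205 0.0131 0.1; python3 - <<'E'
import cv2,numpy as np
t=cv2.imread("pics/top1.png")[210:300,270:370]; s=cv2.imread("pics/scene1.png")[180:270,270:370]
cv2.imwrite("pics/c2.png",cv2.resize(np.hstack([t,s]),None,fx=4,fy=4,interpolation=cv2.INTER_CUBIC))
E
```

```text
t 3.5333 tcp [0.5188 0.0119 0.0938] F [-0.0677  0.1998 -1.6571] w 0.03160957027658279 59.8098437882436 j [-0.38    0.2791  0.3462  1.8519 -0.1092  1.0296  1.5761]
rot [-0.0001 -0.0006 -0.005 ]
shift [-0.0016  0.0012 -0.0062]
```

View pics/c2.png

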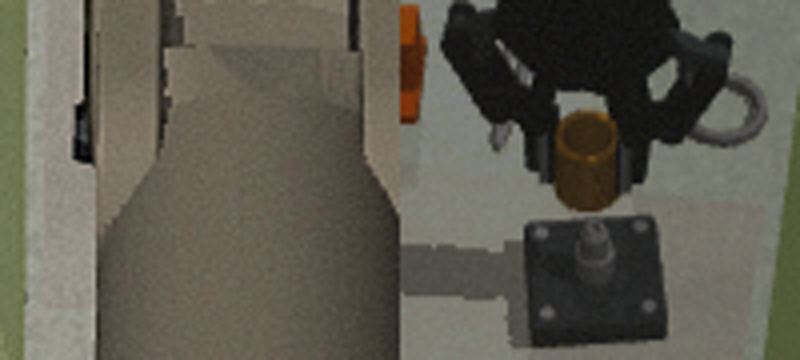

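The top view is hidden by the arm. In the scene view the sleeve is held upright at about (323,214), above the pin at about (319,238). I'll measure the offset in that camera.

```bash
cat > rim.py <<'E'
import sys; from h import *
# rim of a brass sleeve held in the scene view: rim.py tag ztop u0 v0 u1 v1
np.set_printoptions(precision=4,suppress=True)
tag=sys.argv[1]; zt=float(sys.argv[2]); a,b,c,d=map(int,sys.argv[3:7])
im=cv2.imread(f"pics/scene{tag}.png"); P=cloud("scene",np.load(f"pics/scene{tag}.npy"))[b:d,a:c]; h=cv2.cvtColor(im,cv2.COLOR_BGR2HSV)[b:d,a:c]
br=(h[...,1]>90)&(h[...,0]<25)&(h[...,2]>30); z=P[...,2]
print("brass z range",np.nanpercentile(z[br],[1,50,99]))
v,u=np.nonzero(br&(abs(z-zt)<.005)); W=plane("scene",np.c_[u+a,v+b],zt).astype(np.float32)
print(len(W),"circ",cv2.minEnclosingCircle(W),"rect",cv2.minAreaRect(W),"ellipse",cv2.fitEllipse(cv2.convexHull(W)))
print("y extents of body",[ (v0+b,u0.min()+a,u0.max()+a) for v0 in range(d-b) if len(u0:=np.nonzero(br[v0])[0])>3][::5])
E
python3 rim.py 1 .124 400 180 402 182 2>/dev/null; python3 rim.py 1 .124 300 195 345 240
```

```text
brass z range nan
brass z range [0.0852 0.1123 0.1263]
112 circ ((0.519819974899292, 0.010867785662412643), 0.018974607810378075) rect ((0.5197756886482239, 0.009151852689683437), (0.030114110559225082, 0.03714105859398842), 88.52063751220703) ellipse ((0.5201025009155273, 0.009541831910610199), (0.031164774671196938, 0.038006510585546494), 96.90725708007812)
y extents of body [(208, np.int64(313), np.int64(321)), (213, np.int64(309), np.int64(324)), (218, np.int64(309), np.int64(323)), (223, np.int64(309), np.int64(323)), (228, np.int64(309), np.int64(324))]
```

Emit:
jog_arm([
  [0,0,0,0,0,0,0.2],
  [0,0,0,0,0,0,0.2],
  [0,0,0,0,0,0,0.2],
  [0,0,0,0,0,0,0.2],
  [0,0,0,0,0,0,0.2],
  [0,0,0,0,0,0,0.2],
  [0,0,0,0,0,0,0.2],
  [0,0,0,0,0,0,0.2],
  [0,0,0,0,0,0,0.2],
  [0,0,0,0,0,0,0.2],
])

```text
t: 4.37
tcp_pos: [0.5191, 0.0127, 0.094]
ee_rot: [-0.0, 0.001, 1.0, -0.0]
ft_force: [-0.8, 0.5, -1.0]
gripper_width: 0.0316
gripper_force: 59.8
```

```bash
python3 go.py; python3 look.py 2;python3 look.py 3; for t in 2 3; do python3 rim.py $t .125 300 190 345 240;done;  python3 go.py 0.5205 0.0131 0.07
```

```text
t 4.3667 tcp [0.5191 0.0127 0.094 ] F [-0.8196  0.5412 -0.9945] w 0.031603845936580076 59.81119086944091 j [-0.3811  0.279   0.3458  1.8516 -0.1091  1.0295  1.5767]
rot [-0.     -0.0001 -0.0029]
brass z range [0.0851 0.1114 0.1262]
104 circ ((0.5202646851539612, 0.013921337202191353), 0.01775343529880047) rect ((0.5205631852149963, 0.01194588653743267), (0.03267567977309227, 0.02893444336950779), 8.592350006103516) ellipse ((0.5206959843635559, 0.012563654221594334), (0.030518513172864914, 0.03510771319270134), 96.27979278564453)
y extents of body [(208, np.int64(315), np.int64(322)), (213, np.int64(310), np.int64(325)), (218, np.int64(310), np.int64(325)), (223, np.int64(310), np.int64(324)), (228, np.int64(311), np.int64(325))]
brass z range [0.0845 0.1121 0.1261]
107 circ ((0.5202834606170654, 0.013799862936139107), 0.01778223365545273) rect ((0.5205631852149963, 0.011945854872465134), (0.03267567604780197, 0.028934432193636894), 8.592180252075195) ellipse ((0.5205701589584351, 0.012545263394713402), (0.030602216720581055, 0.03479227423667908), 96.72756958007812)
y extents of body [(208, np.int64(315), np.int64(322)), (213, np.int64(310), np.int64(325)), (218, np.int64(310), np.int64(325)), (223, np.int64(310), np.int64(324)), (228, np.int64(311), np.int64(325))]
t 4.5667 tcp [0.5191 0.0127 0.094 ] F [ 0.0661 -0.4568 -1.7174] w 0.03164099321003486 59.81194831780158 j [-0.3811  0.279   0.3458  1.8516 -0.1091  1.0295  1.5767]
rot [-0.     -0.0001 -0.0028]
shift [-0.0014  0.0004  0.024 ]
```

Emit:
jog_arm([
  [-0.0015,0.0004,0.004,0,0,0,0.2],
  [-0.0015,0.0004,0.009,0,0,0,0.2],
  [-0.0015,0.0004,0.014,0,0,0,0.2],
  [-0.0015,0.0004,0.019,0,0,0,0.2],
  [-0.0015,0.0004,0.024,0,0,0,0.2],
  [-0.0015,0.0004,0.029,0,0,0,0.2],
  [-0.0015,0.0004,0.034,0,0,0,0.2],
  [-0.0015,0.0004,0.038,0,0,0,0.2],
  [-0.0015,0.0004,0.042,0,0,0,0.2],
  [-0.0015,0.0004,0.042,0,0,0,0.2],
])

```text
t: 5.4
tcp_pos: [0.52, 0.0131, 0.0511]
ee_rot: [-0.001, 0.001, 1.0, -0.0]
ft_force: [0.1, 0.3, -1.8]
gripper_width: 0.0316
gripper_force: 59.8
```

Emit:
jog_arm([
  [0,0,0.001,0,0,0,0.2],
  [0,0,0.002,0,0,0,0.2],
  [0,0,0.003,0,0,0,0.2],
  [0,0,0.004,0,0,0,0.2],
  [0,0,0.005,0,0,0,0.2],
  [0,0,0.006,0,0,0,0.2],
  [0,0,0.007,0,0,0,0.2],
  [0,0,0.008,0,0,0,0.2],
  [0,0,0.008,0,0,0,0.2],
  [0,0,0.008,0,0,0,0.2],
])

```text
t: 6.23
tcp_pos: [0.5205, 0.0131, 0.0439]
ee_rot: [-0.0, 0.001, 1.0, -0.0]
ft_force: [0.2, 0.4, -1.5]
gripper_width: 0.0317
gripper_force: 59.8
```

Emit:
jog_arm([
  [0,0,0.0015,0,0,0,0.2],
  [0,0,0.003,0,0,0,0.2],
  [0,0,0.0045,0,0,0,0.2],
  [0,0,0.006,0,0,0,0.2],
  [0,0,0.0075,0,0,0,0.2],
  [0,0,0.009,0,0,0,0.2],
  [0,0,0.0105,0,0,0,0.2],
  [0,0,0.0115,0,0,0,0.2],
  [0,0,0.0125,0,0,0,0.2],
  [0,0,0.0125,0,0,0,0.2],
])

```text
t: 7.07
tcp_pos: [0.5204, 0.0131, 0.0313]
ee_rot: [-0.0, 0.001, 1.0, -0.0]
ft_force: [-0.6, -0.3, -0.7]
gripper_width: 0.0318
gripper_force: 59.8
```

Emit:
jog_arm([
  [0,0,0.0003,0,0,0,0.2],
  [0,0,0.0006,0,0,0,0.2],
  [0,0,0.0009,0,0,0,0.2],
  [0,0,0.0012,0,0,0,0.2],
  [0,0,0.0014,0,0,0,0.2],
  [0,0,0.0016,0,0,0,0.2],
  [0,0,0.0018,0,0,0,0.2],
  [0,0,0.002,0,0,0,0.2],
  [0,0,0.002,0,0,0,0.2],
  [0,0,0.002,0,0,0,0.2],
])

```text
t: 7.9
tcp_pos: [0.5206, 0.0131, 0.03]
ee_rot: [0.0, 0.001, 1.0, 0.0]
ft_force: [-3.2, -0.5, 5.3]
gripper_width: 0.0316
gripper_force: 60.7
```

Emit:
jog_arm([
  [0,0,-0.004,0,0,0,0.2],
  [0,0,-0.012,0,0,0,0.2],
  [0,0,-0.024,0,0,0,0.2],
  [0,0,-0.038,0,0,0,0.2],
  [0,0,-0.055,0,0,0,0.2],
  [0,0,-0.07,0,0,0,0.2],
  [0.003,-0.012,-0.08,0,0,0,0.2],
  [0.01,-0.034,-0.08,0,0,0,0.2],
  [0.018,-0.065,-0.08,0,0,0,0.2],
  [0.028,-0.1,-0.08,0,0,0,0.2],
])

```text
t: 8.73
tcp_pos: [0.4921, -0.0872, 0.11]
ee_rot: [0.0, -0.0, 1.0, 0.0]
ft_force: [0.5, -0.6, -1.9]
gripper_width: 0.0317
gripper_force: 59.7
```

Emit:
jog_arm([
  [0.01,-0.036,0,0,0,0,0.2],
  [0.02,-0.072,0,0,0,0,0.2],
  [0.03,-0.108,0,0,0,0,0.2],
  [0.04,-0.143,0,0,0,0,0.2],
  [0.049,-0.176,0,0,0,0,0.2],
  [0.057,-0.202,0,0,0,0,0.2],
  [0.062,-0.22,0,0,0,0,0.2],
  [0.064,-0.228,0,0,0,0,0.2],
  [0.064,-0.228,0,0,0,0,0.2],
  [0.064,-0.228,0,0,0,0,0.2],
])

```text
t: 9.57
tcp_pos: [0.4276, -0.3141, 0.1094]
ee_rot: [-0.0, 0.002, 1.0, 0.0]
ft_force: [0.1, 0.6, -1.5]
gripper_width: 0.0317
gripper_force: 59.7
```

```bash
python3 look.py 4; python3 go.py 0.4285 -0.3148 0.07; python3 - <<'E'
import cv2,numpy as np
t=cv2.imread("pics/top4.png")[230:350,410:550]; s=cv2.imread("pics/scene4.png")[120:240,120:260]
cv2.imwrite("pics/c4.png",cv2.resize(np.hstack([t,s]),None,fx=2.8,fy=2.8,interpolation=cv2.INTER_CUBIC))
E
```

```text
t 9.6667 tcp [ 0.4284 -0.3128  0.1094] F [ 0.0471 -0.7671 -1.6494] w 0.03132727754114617 59.74751861664117 j [ 0.1102  0.3039  0.5508  1.8134 -0.18    1.0746  2.2974]
rot [ 0.001  -0.0001 -0.0003]
shift [-0.0001 -0.002   0.0394]
```

View pics/c4.png

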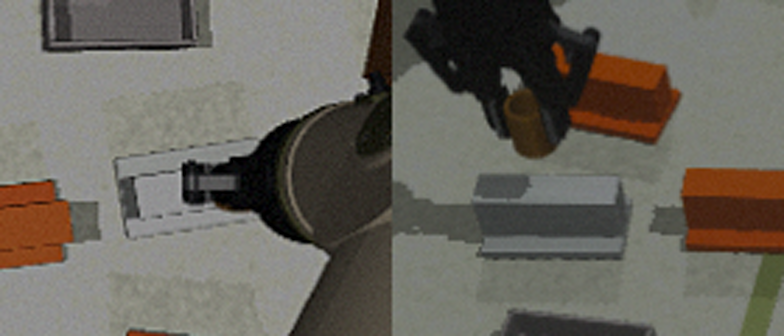

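The scene view shows the sleeve hanging upright at about (310,163), above the grey bar at about (318,190). Lowering it slowly.

Emit:
jog_arm([
  [0,-0.001,0.004,0,0,0,0.2],
  [0,-0.001,0.01,0,0,0,0.2],
  [0,-0.001,0.017,0,0,0,0.2],
  [0,-0.001,0.024,0,0,0,0.2],
  [0,-0.001,0.031,0,0,0,0.2],
  [0,-0.001,0.037,0,0,0,0.2],
  [0,-0.001,0.042,0,0,0,0.2],
  [0,-0.001,0.045,0,0,0,0.2],
  [0,-0.001,0.047,0,0,0,0.2],
  [0,-0.001,0.047,0,0,0,0.2],
])

```text
t: 10.5
tcp_pos: [0.4275, -0.3156, 0.0621]
ee_rot: [-0.0, 0.001, 1.0, 0.0]
ft_force: [-0.0, -0.8, -1.4]
gripper_width: 0.0316
gripper_force: 59.7
```

Emit:
jog_arm([
  [0,0,0.0003,0,0,0,0.2],
  [0,0,0.0006,0,0,0,0.2],
  [0,0,0.0009,0,0,0,0.2],
  [0,0,0.0012,0,0,0,0.2],
  [0,0,0.0015,0,0,0,0.2],
  [0,0,0.0018,0,0,0,0.2],
  [0,0,0.0021,0,0,0,0.2],
  [0,0,0.0024,0,0,0,0.2],
  [0,0,0.0026,0,0,0,0.2],
  [0,0,0.0026,0,0,0,0.2],
])

```text
t: 11.33
tcp_pos: [0.4277, -0.3156, 0.06]
ee_rot: [-0.0, 0.001, 1.0, 0.0]
ft_force: [-1.0, -0.4, 0.1]
gripper_width: 0.0319
gripper_force: 60.0
```

Emit:
jog_arm([
  [0,0,0.0004,0,0,0,0.2],
  [0,0,0.0004,0,0,0,0.2],
  [0,0,0.0004,0,0,0,0.38],
  [0,0,0.0004,0,0,0,0.4],
  [0,0,0.0004,0,0,0,0.43],
  [0,0,0.0004,0,0,0,0.46],
  [0,0,0.0004,0,0,0,0.5],
  [0,0,0.0004,0,0,0,0.55],
  [0,0,0.0004,0,0,0,0.6],
  [0,0,0.0004,0,0,0,0.6],
])

```text
t: 12.17
tcp_pos: [0.4277, -0.3156, 0.0595]
ee_rot: [-0.0, 0.001, 1.0, -0.0]
ft_force: [0.8, -0.3, -0.8]
gripper_width: 0.051
gripper_force: 0.0
```

Emit:
jog_arm([
  [0,0,-0.002,0,0,0,0.6],
  [0,0,-0.006,0,0,0,0.6],
  [0,0,-0.014,0,0,0,0.6],
  [0,0,-0.024,0,0,0,0.6],
  [0,0,-0.036,0,0,0,0.6],
  [0,0,-0.05,0,0,0,0.6],
  [-0.003,0.01,-0.065,0,0,0,0.6],
  [-0.01,0.035,-0.075,0,0,0,0.6],
  [-0.02,0.065,-0.075,0,0,0,0.6],
  [-0.03,0.1,-0.075,0,0,0,0.6],
])

```text
t: 13.0
tcp_pos: [0.4587, -0.2166, 0.137]
ee_rot: [0.002, 0.003, 1.0, -0.001]
ft_force: [1.4, -0.3, 0.3]
gripper_width: 0.0512
gripper_force: 0.0
```

```bash
python3 look.py 5; python3 go.py 0.637 0.2487 0.11; python3 - <<'E'
import cv2,numpy as np
t=cv2.imread("pics/top5.png")[230:350,410:550]; s=cv2.imread("pics/scene5.png")[120:240,120:260]
cv2.imwrite("pics/c5.png",cv2.resize(np.hstack([t,s]),None,fx=2.8,fy=2.8,interpolation=cv2.INTER_CUBIC))
E
```

```text
t 13.1 tcp [ 0.4607 -0.2094  0.1358] F [-0.0759  0.283  -0.5284] w 0.05124396618464867 0.0 j [-0.0718  0.2102  0.4993  1.8453 -0.1151  1.1128  2.046 ]
rot [0.0025 0.0022 0.006 ]
shift [-0.1789  0.457   0.0273]
```

View pics/c5.png

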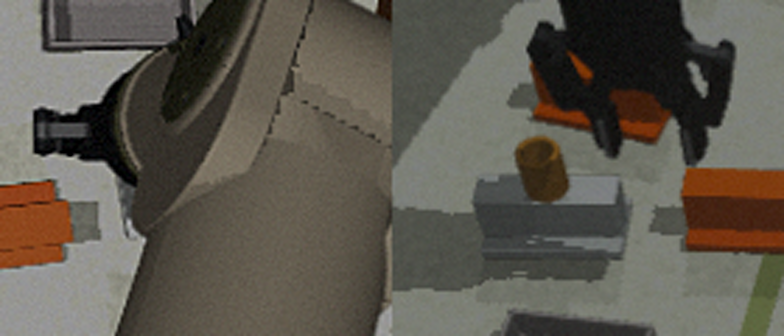

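The sleeve stands upright on the grey bar, at about (313,180) in the scene view. Next is the other sleeve.

Emit:
jog_arm([
  [-0.014,0.036,0,0,0,0.003,0.7],
  [-0.028,0.072,0,0,0,0.003,0.7],
  [-0.042,0.108,0,0,0,0.003,0.7],
  [-0.056,0.144,0,0,0,0.003,0.7],
  [-0.07,0.18,0,0,0,0.003,0.7],
  [-0.084,0.216,0,0,0,0.003,0.7],
  [-0.098,0.252,0,0,0,0.003,0.7],
  [-0.112,0.288,0,0,0,0.003,0.7],
  [-0.126,0.324,0,0,0,0.003,0.7],
  [-0.14,0.358,0,0,0,0.003,0.7],
])

```text
t: 13.93
tcp_pos: [0.5997, 0.1439, 0.1359]
ee_rot: [0.001, 0.003, 1.0, 0.0]
ft_force: [0.1, -0.5, -0.6]
gripper_width: 0.0598
gripper_force: 0.0
```

```bash
python3 go.py 0.637 0.2487 0.10
```

```text
t 13.9333 tcp [0.5997 0.1439 0.1359] F [ 0.1471 -0.5374 -0.648 ] w 0.05976573080426555 0.0 j [-0.5078  0.4322  0.296   1.5401 -0.1322  1.1876  1.3772]
rot [ 0.0004  0.0013 -0.0054]
shift [-0.0367  0.105   0.036 ]
```

Emit:
jog_arm([
  [-0.012,0.034,0.003,0,0,-0.003,0.7],
  [-0.024,0.066,0.008,0,0,-0.003,0.7],
  [-0.033,0.09,0.016,0,0,-0.003,0.7],
  [-0.036,0.1,0.026,0,0,-0.003,0.7],
  [-0.036,0.102,0.036,0,0,-0.003,0.7],
  [-0.036,0.102,0.046,0,0,-0.003,0.7],
  [-0.036,0.102,0.053,0,0,-0.003,0.7],
  [-0.036,0.102,0.058,0,0,-0.003,0.7],
  [-0.036,0.102,0.06,0,0,-0.003,0.7],
  [-0.036,0.102,0.06,0,0,-0.003,0.7],
])

```text
t: 14.77
tcp_pos: [0.6354, 0.2423, 0.0743]
ee_rot: [-0.0, 0.002, 1.0, -0.0]
ft_force: [0.6, -0.1, 0.0]
gripper_width: 0.0602
gripper_force: 0.0
```

```bash
python3 go.py 0.637 0.2487 0.01
```

```text
t 14.7667 tcp [0.6354 0.2423 0.0743] F [ 0.5664 -0.1444  0.0116] w 0.060223670272653726 0.0 j [-0.5832  0.6176  0.2585  1.4026 -0.163   1.1432  1.2637]
rot [-0.0006 -0.0006 -0.0044]
shift [-0.0016  0.0065  0.0643]
```

Emit:
jog_arm([
  [-0.001,0.004,0.004,0,0,-0.003,0.7],
  [-0.0016,0.0064,0.01,0,0,-0.003,0.7],
  [-0.0016,0.0064,0.02,0,0,-0.003,0.7],
  [-0.0016,0.0064,0.03,0,0,-0.003,0.7],
  [-0.0016,0.0064,0.04,0,0,-0.003,0.7],
  [-0.0016,0.0064,0.05,0,0,-0.003,0.7],
  [-0.0016,0.0064,0.058,0,0,-0.003,0.7],
  [-0.0016,0.0064,0.063,0,0,-0.003,0.7],
  [-0.0016,0.0064,0.0643,0,0,-0.003,0.7],
  [-0.0016,0.0064,0.0643,0,0,-0.003,0.7],
])

```text
t: 15.6
tcp_pos: [0.6369, 0.25, 0.0096]
ee_rot: [-0.0, -0.0, 1.0, -0.0]
ft_force: [-1.2, -0.5, 0.6]
gripper_width: 0.0601
gripper_force: 0.0
```

Emit:
jog_arm([
  [0,0,0,0,0,0,0.7],
  [0,0,0,0,0,0,0.2],
  [0,0,0,0,0,0,0.2],
  [0,0,0,0,0,0,0.2],
  [0,0,0,0,0,0,0.2],
  [0,0,0,0,0,0,0.2],
  [0,0,0,0,0,0,0.2],
  [0,0,0,0,0,0,0.2],
  [0,0,0,0,0,0,0.2],
  [0,0,0,0,0,0,0.2],
])

```text
t: 16.43
tcp_pos: [0.6378, 0.2504, 0.0113]
ee_rot: [0.001, -0.0, 1.0, 0.0]
ft_force: [-0.4, 0.3, 5.8]
gripper_width: 0.0328
gripper_force: 59.7
```

```bash
python3 go.py 0.5205 0.0131 0.10
```

```text
t 16.4333 tcp [0.6378 0.2504 0.0113] F [-0.3634  0.2724  5.8332] w 0.03278060866658061 59.74247538484633 j [-0.5818  0.6914  0.2425  1.4336 -0.179   1.0365  1.2693]
rot [0.0008 0.0015 0.0003]
shift [ 0.1172 -0.2372 -0.0891]
```

Emit:
jog_arm([
  [0,0,-0.015,0,0,0,0.2],
  [0,0,-0.04,0,0,0,0.2],
  [0.002,-0.005,-0.065,0,0,0,0.2],
  [0.01,-0.02,-0.083,0,0,0,0.2],
  [0.022,-0.045,-0.083,0,0,0,0.2],
  [0.037,-0.075,-0.083,0,0,0,0.2],
  [0.052,-0.105,-0.083,0,0,0,0.2],
  [0.067,-0.135,-0.083,0,0,0,0.2],
  [0.082,-0.165,-0.083,0,0,0,0.2],
  [0.095,-0.192,-0.083,0,0,0,0.2],
])

```text
t: 17.27
tcp_pos: [0.5405, 0.056, 0.0928]
ee_rot: [-0.001, 0.0, 1.0, -0.0]
ft_force: [1.3, -1.1, -1.6]
gripper_width: 0.0328
gripper_force: 59.8
```

Emit:
jog_arm([
  [0.01,-0.02,0,0,0,0,0.2],
  [0.017,-0.034,0,0,0,0,0.2],
  [0.021,-0.042,0,0,0,0,0.2],
  [0.0222,-0.045,0,0,0,0,0.2],
  [0.0222,-0.045,0,0,0,0,0.2],
  [0.0222,-0.045,0,0,0,0,0.2],
  [0.0222,-0.045,0,0,0,0,0.2],
  [0.0222,-0.045,0,0,0,0,0.2],
  [0.0222,-0.045,0,0,0,0,0.2],
  [0.0222,-0.045,0,0,0,0,0.2],
])

```text
t: 18.1
tcp_pos: [0.5201, 0.0136, 0.0931]
ee_rot: [-0.0, -0.001, 1.0, -0.0]
ft_force: [0.3, 1.3, -1.9]
gripper_width: 0.0332
gripper_force: 59.8
```

```bash
python3 look.py 6; python3 rim.py 6 .125 300 185 345 240;  python3 go.py 0.5205 0.0131 0.07
```

```text
brass z range [0.0836 0.1136 0.1244]
116 circ ((0.5230547189712524, 0.014325417578220367), 0.01741345413029194) rect ((0.5228989720344543, 0.013289952650666237), (0.03258424252271652, 0.03077859804034233), 8.592233657836914) ellipse ((0.5233840942382812, 0.013643511570990086), (0.031449541449546814, 0.03468578681349754), 102.2656478881836)
y extents of body [(209, np.int64(316), np.int64(321)), (214, np.int64(310), np.int64(326)), (219, np.int64(310), np.int64(325)), (224, np.int64(310), np.int64(325)), (229, np.int64(311), np.int64(325))]
t 18.2 tcp [0.52   0.0134 0.0932] F [-0.0118 -0.5392 -1.5856] w 0.032839365874264316 59.83579837717116 j [-0.3776  0.2819  0.341   1.8496 -0.1088  1.0284  1.5786]
rot [-0.     -0.0002  0.0006]
shift [-0.0005 -0.0002  0.0232]
```

Emit:
jog_arm([
  [0,0,0.004,0,0,0,0.2],
  [0,0,0.009,0,0,0,0.2],
  [0,0,0.014,0,0,0,0.2],
  [0,0,0.018,0,0,0,0.2],
  [0,0,0.022,0,0,0,0.2],
  [0,0,0.025,0,0,0,0.2],
  [0,0,0.028,0,0,0,0.2],
  [0,0,0.031,0,0,0,0.2],
  [0,0,0.033,0,0,0,0.2],
  [0,0,0.033,0,0,0,0.2],
])

```text
t: 19.03
tcp_pos: [0.5198, 0.0131, 0.0598]
ee_rot: [-0.0, -0.0, 1.0, -0.0]
ft_force: [0.2, 0.7, -1.9]
gripper_width: 0.0331
gripper_force: 59.8
```

Emit:
jog_arm([
  [0,0,0.001,0,0,0,0.2],
  [0,0,0.002,0,0,0,0.2],
  [0,0,0.003,0,0,0,0.2],
  [0,0,0.004,0,0,0,0.2],
  [0,0,0.005,0,0,0,0.2],
  [0,0,0.006,0,0,0,0.2],
  [0,0,0.007,0,0,0,0.2],
  [0,0,0.008,0,0,0,0.2],
  [0,0,0.009,0,0,0,0.2],
  [0,0,0.009,0,0,0,0.2],
])

```text
t: 19.87
tcp_pos: [0.5199, 0.0131, 0.051]
ee_rot: [-0.0, -0.0, 1.0, -0.0]
ft_force: [-0.2, -0.7, -0.9]
gripper_width: 0.0329
gripper_force: 59.8
```

Emit:
jog_arm([
  [0,0,0.0004,0,0,0,0.2],
  [0,0,0.0007,0,0,0,0.2],
  [0,0,0.001,0,0,0,0.2],
  [0,0,0.0013,0,0,0,0.2],
  [0,0,0.0016,0,0,0,0.2],
  [0,0,0.0019,0,0,0,0.2],
  [0,0,0.0021,0,0,0,0.2],
  [0,0,0.0023,0,0,0,0.2],
  [0,0,0.0025,0,0,0,0.2],
  [0,0,0.0025,0,0,0,0.2],
])

```text
t: 20.7
tcp_pos: [0.52, 0.0131, 0.0487]
ee_rot: [-0.0, -0.0, 1.0, -0.0]
ft_force: [-0.0, -0.1, -1.4]
gripper_width: 0.0331
gripper_force: 59.9
```

```bash
python3 go.py
```

```text
t 20.7 tcp [0.52   0.0131 0.0487] F [-0.0057 -0.0797 -1.3991] w 0.03313114247735474 59.87192035652697 j [-0.3648  0.3411  0.3304  1.8888 -0.1354  0.9333  1.5999]
rot [-0.     -0.0001  0.0003]
```

Not in contact yet, so a little farther down.

Emit:
jog_arm([
  [0,0,0.0002,0,0,0,0.2],
  [0,0,0.0004,0,0,0,0.2],
  [0,0,0.0006,0,0,0,0.2],
  [0,0,0.0008,0,0,0,0.2],
  [0,0,0.001,0,0,0,0.2],
  [0,0,0.0012,0,0,0,0.2],
  [0,0,0.0013,0,0,0,0.2],
  [0,0,0.0014,0,0,0,0.2],
  [0,0,0.0014,0,0,0,0.2],
  [0,0,0.0014,0,0,0,0.2],
])

```text
t: 21.53
tcp_pos: [0.5202, 0.0131, 0.0485]
ee_rot: [0.0, -0.0, 1.0, 0.0]
ft_force: [-6.5, -0.2, 12.5]
gripper_width: 0.0326
gripper_force: 61.1
```

```bash
python3 go.py
```

```text
t 21.5333 tcp [0.5202 0.0131 0.0485] F [-6.5366 -0.1843 12.4861] w 0.032600576762082556 61.05048296973109 j [-0.3643  0.3415  0.3304  1.889  -0.1362  0.9321  1.6006]
rot [0.0005 0.0006 0.0001]
```

It stopped at the shoulder (lower face about 37.5 mm). Next it goes to the tin.

Emit:
jog_arm([
  [0,0,-0.003,0,0,0,0.2],
  [0,0,-0.01,0,0,0,0.2],
  [0,0,-0.022,0,0,0,0.2],
  [0,0,-0.036,0,0,0,0.2],
  [0,0,-0.05,0,0,0,0.2],
  [-0.003,-0.012,-0.056,0,0,0,0.2],
  [-0.009,-0.036,-0.056,0,0,0,0.2],
  [-0.017,-0.07,-0.056,0,0,0,0.2],
  [-0.026,-0.105,-0.056,0,0,0,0.2],
  [-0.034,-0.14,-0.056,0,0,0,0.2],
])

```text
t: 22.37
tcp_pos: [0.5543, -0.129, 0.1034]
ee_rot: [0.0, -0.001, 1.0, -0.0]
ft_force: [0.2, 0.5, -1.9]
gripper_width: 0.0333
gripper_force: 59.9
```

Emit:
jog_arm([
  [-0.009,-0.035,0,0,0,0,0.2],
  [-0.017,-0.07,0,0,0,0,0.2],
  [-0.025,-0.1,0,0,0,0,0.2],
  [-0.03,-0.121,0,0,0,0,0.2],
  [-0.033,-0.132,0,0,0,0,0.2],
  [-0.033,-0.133,0,0,0,0,0.2],
  [-0.033,-0.133,0,0,0,0,0.2],
  [-0.033,-0.133,0,0,0,0,0.2],
  [-0.033,-0.133,0,0,0,0,0.2],
  [-0.033,-0.133,0,0,0,0,0.2],
])

```text
t: 23.2
tcp_pos: [0.5874, -0.258, 0.1034]
ee_rot: [0.0, -0.001, 1.0, 0.0]
ft_force: [0.4, 0.8, -1.6]
gripper_width: 0.0331
gripper_force: 59.9
```

```bash
python3 look.py 7; python3 go.py 0.587 -0.26 0.017; python3 - <<'E'
import cv2,numpy as np
t=cv2.imread("pics/top7.png")[160:280,400:520]; s=cv2.imread("pics/scene7.png")[150:290,120:260]
cv2.imwrite("pics/c7.png",cv2.resize(s,None,fx=3,fy=3,interpolation=cv2.INTER_CUBIC))
E
```

```text
t 23.3 tcp [ 0.5874 -0.2586  0.1035] F [-0.031   0.3348 -0.8606] w 0.03276768930495762 59.92700499482453 j [ 0.0587  0.5307  0.4335  1.5037 -0.2347  1.1587  2.1067]
rot [0.0005 0.0003 0.002 ]
shift [ 0.0004 -0.0014  0.0865]
```

View pics/c7.png

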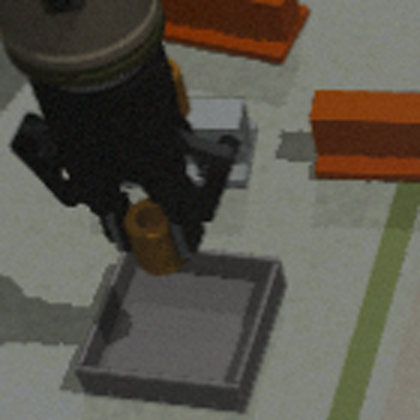

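The sleeve at about (170,229) in the scene view lines up over the middle of the tin once height is allowed for. Lowering it.

Emit:
jog_arm([
  [0,-0.001,0.006,0,0,0,0.2],
  [0,-0.001,0.016,0,0,0,0.2],
  [0,-0.001,0.028,0,0,0,0.2],
  [0,-0.001,0.04,0,0,0,0.2],
  [0,-0.001,0.052,0,0,0,0.2],
  [0,-0.001,0.063,0,0,0,0.2],
  [0,-0.001,0.073,0,0,0,0.2],
  [0,-0.001,0.08,0,0,0,0.2],
  [0,-0.001,0.085,0,0,0,0.2],
  [0,-0.001,0.085,0,0,0,0.2],
])

```text
t: 24.13
tcp_pos: [0.5864, -0.2606, 0.0169]
ee_rot: [-0.001, -0.0, 1.0, 0.0]
ft_force: [-0.6, -0.3, -2.4]
gripper_width: 0.0329
gripper_force: 59.9
```

Emit:
jog_arm([
  [0,0,0.0005,0,0,0,0.2],
  [0,0,0.001,0,0,0,0.2],
  [0,0,0.0014,0,0,0,0.2],
  [0,0,0.0018,0,0,0,0.2],
  [0,0,0.0022,0,0,0,0.2],
  [0,0,0.0026,0,0,0,0.2],
  [0,0,0.0029,0,0,0,0.2],
  [0,0,0.0031,0,0,0,0.2],
  [0,0,0.0031,0,0,0,0.2],
  [0,0,0.0031,0,0,0,0.2],
])

```text
t: 24.97
tcp_pos: [0.5871, -0.2609, 0.0153]
ee_rot: [-0.0, -0.0, 1.0, -0.0]
ft_force: [0.6, 0.1, -0.4]
gripper_width: 0.0332
gripper_force: 60.1
```

Near or at the floor; release and retreat.

Emit:
jog_arm([
  [0,0,0.0004,0,0,0,0.2],
  [0,0,0.0004,0,0,0,0.2],
  [0,0,0.0004,0,0,0,0.38],
  [0,0,0.0004,0,0,0,0.4],
  [0,0,0.0004,0,0,0,0.43],
  [0,0,0.0004,0,0,0,0.46],
  [0,0,0.0004,0,0,0,0.5],
  [0,0,0.0004,0,0,0,0.53],
  [0,0,0.0004,0,0,0,0.55],
  [0,0,0.0004,0,0,0,0.55],
])

```text
t: 25.8
tcp_pos: [0.587, -0.2609, 0.0147]
ee_rot: [-0.0, -0.0, 1.0, -0.0]
ft_force: [0.6, -1.0, -0.6]
gripper_width: 0.0474
gripper_force: 0.0
```

Emit:
jog_arm([
  [0,0,-0.002,0,0,0,0.55],
  [0,0,-0.006,0,0,0,0.55],
  [0,0,-0.014,0,0,0,0.55],
  [0,0,-0.026,0,0,0,0.55],
  [0,0,-0.042,0,0,0,0.55],
  [0,0,-0.062,0,0,0,0.55],
  [0,0,-0.085,0,0,0,0.55],
  [0,0.01,-0.105,0,0,0,0.55],
  [0,0.035,-0.12,0,0,0,0.55],
  [0,0.065,-0.13,0,0,0,0.55],
])

```text
t: 26.63
tcp_pos: [0.5873, -0.1986, 0.1486]
ee_rot: [0.002, 0.002, 1.0, -0.001]
ft_force: [0.1, 0.6, -0.2]
gripper_width: 0.047
gripper_force: 0.0
```

Emit:
jog_arm([
  [0,0.035,0,0,0,0,0.55],
  [0,0.07,0,0,0,0,0.55],
  [0,0.105,0,0,0,0,0.55],
  [0,0.14,0,0,0,0,0.55],
  [0,0.17,0,0,0,0,0.55],
  [0,0.19,0,0,0,0,0.55],
  [0,0.2,0,0,0,0,0.55],
  [0,0.2,0,0,0,0,0.55],
  [0,0.2,0,0,0,0,0.55],
  [0,0.2,0,0,0,0,0.55],
])

```text
t: 27.47
tcp_pos: [0.5871, 0.0015, 0.1453]
ee_rot: [0.0, 0.001, 1.0, -0.001]
ft_force: [-0.2, 0.2, -0.5]
gripper_width: 0.047
gripper_force: 0.0
```

```bash
python3 look.py 8; python3 go.py
```

```text
t 27.5667 tcp [0.587  0.0016 0.145 ] F [-0.1288 -0.3252  0.7266] w 0.04722092200817726 0.0 j [-0.3465  0.3686  0.3701  1.6159 -0.1402  1.1834  1.6216]
rot [-0.0009  0.0002 -0.0031]
```

View pics/scene8.png

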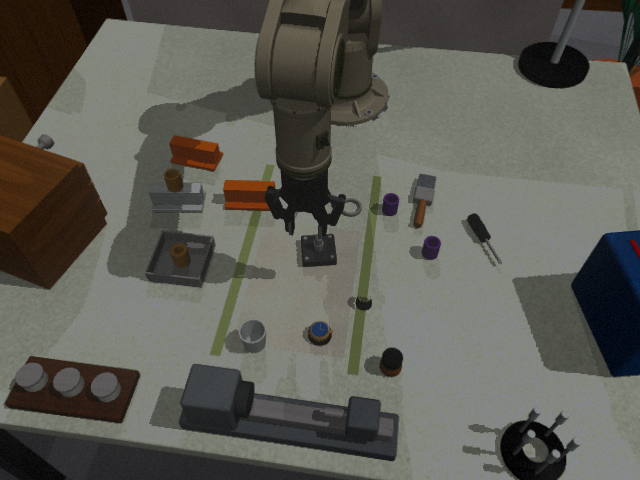

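The scene view shows one sleeve upright on the grey bar at (174,180) and the other upright in the tin at (180,255). Everything else looks to be where it was, and the arm is clear.

```bash
python3 -c "
from rig import sign_off
print(sign_off())"
```

```text
the job is handed in; nothing more can be done
None
```

I tested both sleeves on the gauge pin and handed the job in at about 28 s: the one that went down to the base stands upright on the aluminium bar, and the one that stopped on the shoulder is in the tin.

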